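# Close a soap box by tucking its flap under the lip

## Robot

A 6-joint arm with a two-finger parallel gripper is mounted at the origin on a cart in front of the work surface, level with it; the furniture and walls round the work are solid. World frame = base frame: x ahead of the robot, y to its left, z up, the work surface at z = 0. Lengths are in mm, angles in degrees, forces in N, time in s.
With the tool pointing down it reaches from about 325 to 900 mm from the base axis. Payload 6.1 kg.
Tool frame: the origin (TCP) lies at the very end of the fingers, on their centre line; the grasp point (between the pads) lies manip.hold_point_z behind it (manip.hold_point_z is the distance from the TCP to the grasp point, in mm); z points along the fingers, y is the line along which they close (so a half turn about z gives the same grasp; the last joint's range is limited). The gripper opens to 85 mm and grips with 20 to 120 N. Pads are 22 mm wide; open, the fingers measure 114 mm over their backs; the gripper's body (76 mm by 85 mm) begins 54 mm behind the grasp point. The pads swing forward as they close: fully open they stand 13 mm farther back than shut.
Start: joints at [56.316, 12.628, 87.462, -0, 79.91, -7.225], TCP at [278.472, 559.526, 231.3] pointing down, gripper open.
Joint ranges: [-170.65, 170.65], [-52.31, 119.04], [5.05, 147.46], [-71.25, 251.25], [11.57, 151.72], [-153.62, 153.62]. Speed limits (degrees/s): [147.25, 147.25, 172.46, 180, 180, 180].

## Interface

Orientations are given as a 3x3 rotation matrix whose columns are the frame's x, y, z axes.
In Python, from cell import manip gives the robot as it stands.
- The arm moves only by the tool send_rows, never from a script. Its argument "series" is a list of rows, each a list of 3 entries, a list of its own where there are three numbers: the closure, from 0 (fully open) to 1 (shut), then the shift along the tool's x, y, z in mm, then the turn, a rotation vector about the tool's x, y, z in degrees. A call has 1 to 10 rows; each row is the pose to reach, as a shift and turn from the pose commanded when the call began, along the tool's axes at that moment; what a row does not reach only later rows make up. A row lasts 1/10 s, in which the tool goes at most 50 mm and 8.59 degrees, less where a joint would pass 70% of its speed; a pose out of reach is approached as far as the arm can. A call with a gripper value outside its range is refused whole. The fingers move at their own pace and stop on an object; the grip force is fixed at half the most. Time passes only in rows, so rows that repeat a pose let the fingers close. It gives the time, the measured TCP pose, the force, the opening and the grip force at its end, in the units of the state.
- manip.state(): the state, without advancing time (a new reading comes with each control period).
- manip.read_camera(name): name is "side" or "top" or "wrist"; returns a dict with "image" (480x640x3 uint8, blue, green, red), "K" (3x3 intrinsics, pixels), "dist" ([k1, k2, p1, p2, k3] as OpenCV has them; the pictures are not rectified), "view" (4x4, takes a point from world to camera coordinates). Camera axes: x right, y up, looking along -z (the intrinsics and any distortion apply to the point x, -y, -z); pixel columns grow to the right and rows downward; lengths in mm; the calibration is good to about 2 mm. A picture is of the moment at which its call begins. There is no depth.
- manip.finish_job(): hands the job in; it is judged then, once.
The state is a dict: "time": time; "joints": joint angles; "qd": joint speeds; "joint_torque": joint torques, N m; "ee_pos": TCP position; "ee_rot": TCP orientation; "ft_force": force on the tool from outside, world axes, zero at the start; "torque": the same for the moment, N m; "width": finger opening in mm; "grip_force": force on a finger pad.
Only numpy, scipy, OpenCV 4.12 (cv2) and the standard library are available. Lean on these libraries where they do the work, as an engineer would, in place of code of your own. Each camera call takes 0.05 s, during which the arm holds its last target. There are 200 camera calls.

## Task

Close the small wooden soap box: with a fingertip, from outside, push its hinged flap over onto the box, then keep it pressed down and push it along until its front edge is tucked well beneath the wooden lip and the flap stays shut by itself. Do not grip anything or reach inside the flap, and leave the soap in the box and the things around it where they are.

Things in the scene. Friction and masses are not known exactly. Their poses are not given: they have to be found in the camera images.
- soap_box: open wooden box, 160 mm long (its x) by 112 mm (its y), fixed to the table. Origin: centre of its underside, z up. The flap is hinged at the -x end, the retaining lip is at the +x end. The rim on which the shut flap lies is 48 mm above the table; at the hinge end two small cheeks widen the box to 128 mm and rise to 58 mm.
- flap (a joint): angle of the flap about its hinge (rad): 0 = lying flat on the rim, pi/2 = upright, grows as it opens away from the lip; stops at 0 and 2.0. A soft spring draws it open to about 1.8, a little past upright (about 0.5 N at its front edge when shut), so it springs up again unless the lip holds it; tucked, it rests against the lip at up to about 0.03.
- flap_slide (a joint): how far the flap's hinge pin has slid along its slots towards the lip (the box's +x), 0 to 0.016 m. The hinge axis is parallel to the box's y, 50.5 mm above the table, at x = -75 mm + this value in the box's frame. Stiff: moving it takes about 4 N, and it stays where it is left. The flap's front edge passes the lip's edge on its way down only below about 0.005 (slid farther, it would land on top of the lip); at 0.016 it lies some 10 mm beneath the lip.
- flap_edge (a point): middle of the flap's front (free) edge. The flap is a flat wooden board 96 mm wide (y), 5 mm thick, reaching 124 mm from the hinge axis, which lies in its mid-plane. The point's axes are the flap's: x from hinge to front edge, z out of its outer face (up when shut). A thin cork lining is on the inner face.
- cleat_face (a point): middle of the steep face of the thumb cleat, 85 mm from the hinge axis on the flap's outer face. The cleat is a wooden wedge 64 mm long across the flap; its steep face stands 9 mm above the board and looks to the hinge, and from it the wedge slopes down to the front edge. The board between hinge and cleat is flat and bare: a fingertip set there pushes on the steep face. Axes as flap_edge.
- box_lip (a point): middle of the lower front edge of the retaining lip, fixed to the box at x = +55 mm, 56 mm above the table. The lip is a wooden strip 112 mm long across the box and 6 mm thick, its underside 3 mm above the shut flap; it overhangs the box by 17 mm from the far wall, open towards the hinge.
- boxed_soap: olive dahlia-shaped soap, about 75x75x35 mm, lying loose in the box; its top is 8 mm below the rim. Origin: centre of its underside.
- cloud_soap: pink lumpy cloud-shaped soap, about 69x69x35 mm, standing beside the box on its left (+y of the box). Bystander; origin: centre of its underside.
- heart_soap: grey fluted heart-shaped soap, about 57x65x37 mm, beside the box on its right. Bystander; origin: centre of its underside.
- rose_soap: grey rose-shaped soap, about 69x69x34 mm, beyond the lip end of the box. Bystander; origin: centre of its underside.
- timer: white round dial timer, 61 mm across, 42 mm high. Bystander; origin: centre of its underside.
- scraper: bench scraper with a wooden handle, lying flat, 82x115x16 mm. Bystander; origin: centre of its underside.
Things that resemble listed ones, but are neither listed nor needed, are in the scene too. Of the things that look like the soap_box, the smaller one is meant.

How it is judged (in metres and radians):
On the way, in this order (a step that is already met when the one before it is completed fails the run):
1. the flap is folded over onto the box, not yet tucked (value of joint flap below 0.15 rad and value of joint flap_slide below 0.009 m).
2. the flap's edge is pushed beneath the lip (value of joint flap below 0.06 rad and value of joint flap_slide above 0.011 m), for 0.1 s.
At the end, for the whole second after the job is handed in: The flap lies untouched, still and shut (within 0.06 rad of flat), its pin slid more than 11 mm, so its edge is at least 5 mm beneath the lip; the soap lies on the box floor (moved under 25 mm) and the things around stand within 20 mm of their places (all of step 2 and velocity of joint flap below 0.05 rad/s and z of boxed_soap in the frame of soap_box below 0.012 m and distance of boxed_soap from where it was at the start of the episode below 0.025 m and distance of each of cloud_soap, heart_soap, rose_soap, timer, scraper from where it was at the start of the episode below 0.02 m).
It fails at once if the soap in the box is lifted or shoved about (z of boxed_soap in the frame of soap_box above 0.015 m or distance of boxed_soap from where it was at the start of the episode above 0.025 m).
It fails at once if the flap is pinched or pulled: a finger presses on its cork-lined inner face (contact force between flap_lining and the fingers above 1 N).
It fails at once if a thing standing around the box is moved by more than 20 mm or lifted (distance of any of cloud_soap, heart_soap, rose_soap, timer, scraper from where it was at the start of the episode above 0.02 m).
It also fails if it takes over 38 s, if anything falls off the work surface, if the arm or the gripper's body presses on something with over 40 N, if the wrist force passes 120 N, or if a joint passes its speed limit or range.

## Working session

There is one attempt and no reset: what is moved stays moved. The work goes in short steps, Python scripts to look and compute and a tool call to move; the robot and the scene stay as the last step left them, time stands still between calls to the robot, and variables do not carry over. Pictures are saved under pics/ and viewed, at most 10 in all, crops included, and the job is handed in when it is done.

Besides the shell and the picture viewer there is one more tool, called after "Request:" in YAML: its name, and indented under it one key for each argument. send_rows: Moves the arm, as the interface text tells. Its arguments: {"type":"object","properties":{"series":{"type":"array","items":{"type":"array"}}},"required":["series"]}

```bash
ls; mkdir -p pics
python3 - <<'E'
from cell import manip
import cv2,pickle
d={}
for n in("top","side"):
    c=manip.read_camera(n);d[n]=c;cv2.imwrite(f"pics/{n}0.png",c["image"])
    print(n,c["K"],c["dist"],c["view"])
pickle.dump(d,open("cam0.pkl","wb"))
print(manip.state(),manip.hold_point_z)
E
```

```text
pics
top [[492.53449234   0.         312.38906647]
 [  0.         492.53449234 233.11149671]
 [  0.           0.           1.        ]] [-0.02512318  0.          0.          0.          0.        ] [[ 1.94070508e-02 -9.99811632e-01 -2.59425397e-04 -2.75906629e+01]
 [ 9.76077009e-01  1.88901421e-02  2.16602945e-01 -5.58644352e+02]
 [-2.16557243e-01 -4.45684353e-03  9.76259749e-01 -1.28771561e+03]
 [ 0.00000000e+00  0.00000000e+00  0.00000000e+00  1.00000000e+00]]
side [[605.8406496    0.         326.14840612]
 [  0.         605.8406496  241.910469  ]
 [  0.           0.           1.        ]] [-0.12152991  0.          0.          0.          0.        ] [[ 9.74599705e-01 -2.23866007e-01 -6.27908688e-03 -5.56387958e+02]
 [ 8.81885994e-02  3.57854784e-01  9.29603531e-01 -8.91315962e+01]
 [-2.05859629e-01 -9.06545070e-01  3.68507597e-01 -1.36325738e+03]
 [ 0.00000000e+00  0.00000000e+00  0.00000000e+00  1.00000000e+00]]
{'time': 0.1, 'joints': array([ 5.63154526e+01,  1.26735185e+01,  8.75213940e+01, -6.16619135e-05,
        7.99099349e+01, -7.22491158e+00]), 'qd': array([-0.00583081, -0.1800698 , -0.10179987, -0.01790213,  0.09152536,
        0.01243181]), 'joint_torque': array([-7.25813170e-04, -4.98243749e+01, -3.90547907e+01, -3.32321833e-04,
        5.63144495e-03,  1.13650844e-05]), 'ee_pos': array([278.16739663, 559.05621642, 230.25823592]), 'ee_rot': array([[-8.95248449e-01,  4.45566141e-01, -1.01403463e-03],
       [ 4.45567236e-01,  8.95247182e-01, -1.52327993e-03],
       [ 2.29089685e-04, -1.81553460e-03, -9.99998326e-01]]), 'ft_force': array([0.25996654, 0.46878709, 0.22112847]), 'torque': array([ 0.03310064,  0.00773359, -0.02227767]), 'grip_force': 0.0, 'width': 85.63734897205423} 18.700000000000003
```

View pics/top0.png

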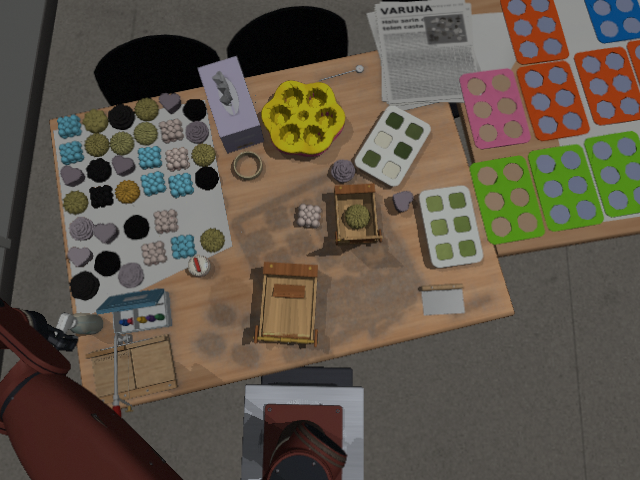

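View pics/side0.png

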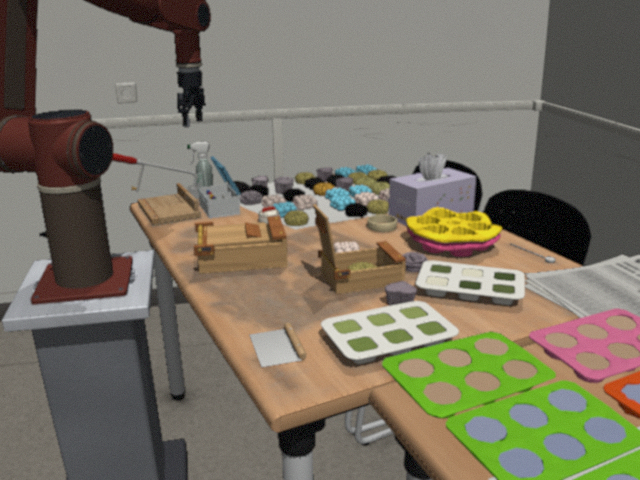

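Candidates for the soap box are the larger box, top (287,305), already closed, and the smaller one, top (357,215) and side (360,265), with its flap upright and the olive soap inside. The smaller one is meant. Beside it are the cloud (308,216), heart (403,201) and rose (343,170). I'll check it in one close crop.

Run:
```python
import cv2,numpy as np
t=cv2.imread("pics/top0.png")[160:260,290:420];s=cv2.imread("pics/side0.png")[205:305,300:430]
a=[cv2.resize(i,None,fx=5.8,fy=5.8,interpolation=cv2.INTER_CUBIC)[:, :] for i in(t,s)]
cv2.imwrite("pics/c1.png",cv2.resize(np.vstack([cv2.resize(t,None,fx=6,fy=6,interpolation=2)]),(780,600)))
cv2.imwrite("pics/c2.png",cv2.resize(s,(780,600),interpolation=2))
```

```text
(no output)
```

View pics/c1.png

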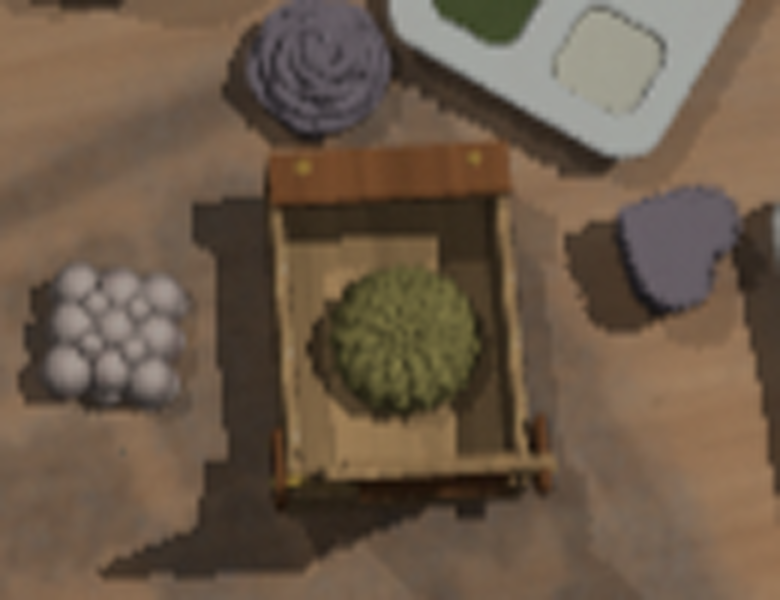

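View pics/c2.png

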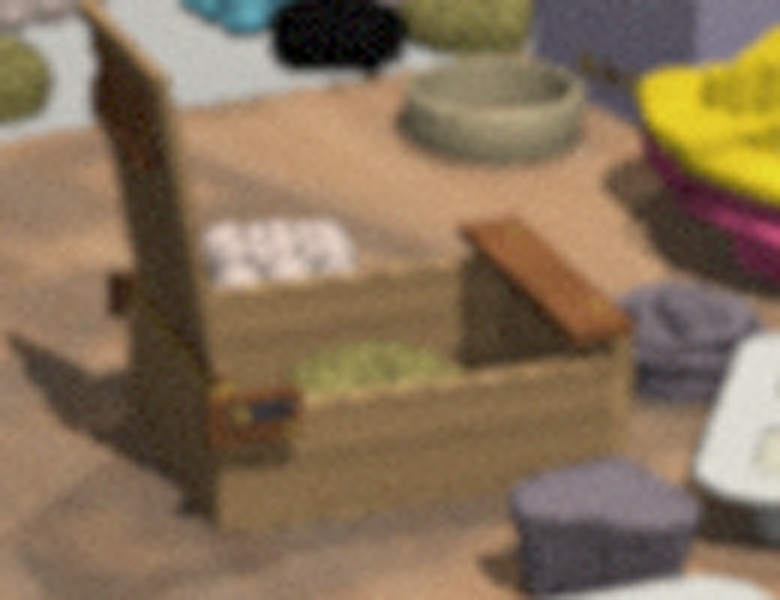

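```bash
cat > h.py <<'E'
import numpy as np,cv2,pickle
def proj(c,P):
    P=np.atleast_2d(P);V=np.array(c["view"]);q=P@V[:3,:3].T+V[:3,3]
    return cv2.projectPoints((q*[1,-1,-1]).reshape(-1,1,3),np.zeros(3),np.zeros(3),c["K"],np.array(c["dist"]))[0].reshape(-1,2)
def flap(a,s,x,y,z):
    return [-75+s+x*np.cos(a)-z*np.sin(a),y,50.5+x*np.sin(a)+z*np.cos(a)]
def world(p,P):
    c,s=np.cos(p[2]),np.sin(p[2]);P=np.atleast_2d(P)
    return P@np.array([[c,-s,0],[s,c,0],[0,0,1]]).T+[p[0],p[1],0]
E
python3 - <<'E'
from h import *
from scipy.optimize import least_squares
d=pickle.load(open("cam0.pkl","rb"))
T=[((270,157),(80,56,62)),((508,143),(80,-56,62)),((512,190),(55,-56,62)),((270,205),(55,56,62))]
S=[((215,530),(-80,-56,0)),((462,230),(55,56,62)),((520,215),(80,56,62)),((632,325),(80,-56,62)),((585,343),(55,-56,62)),((630,435),(80,-56,0))]
F=[((168,78),(124,-48,-2.5)),((85,5),(124,48,-2.5))]
ut=lambda p:(np.array(p)-2.5)/6+[290,160]
us=lambda p:(np.array(p)-2.5)/6+[300,205]
def res(p,full=0):
    r=[proj(d["top"],world(p,q))[0]-ut(u) for u,q in T]+[proj(d["side"],world(p,q))[0]-us(u) for u,q in S]+[proj(d["side"],world(p,flap(p[3],p[4]*0,*q)))[0]-us(u) for u,q in F]
    return np.array(r) if full else np.ravel(r)
r=least_squares(res,[600,-100,0,1.7,0],loss="soft_l1");p=r.x
print(p[:2],np.degrees(p[2]),p[3]);print(res(p,1).round(1))
np.save("box.npy",p[:3])
for n,q in dict(hinge=(-75,0,50.5),lip=(55,0,56),edge=flap(p[3],0,124,0,0),cleat=flap(p[3],0,85,0,7)).items():print(n,world(p,q).round(1))
E
```

```text
[ 622.10733357 -137.52100392] 4.349266990130285 1.7625102241350363
[[-0.2 -0.6]
 [ 0.  -0.4]
 [ 0.1  0.3]
 [ 0.4 -0.1]
 [ 0.5  1.5]
 [-0.5 -1. ]
 [-0.2  0.2]
 [ 0.9 -0.2]
 [-1.9 -1.8]
 [-0.   7.2]
 [-0.4  0.2]
 [ 0.2 -1.5]]
hinge [[ 547.3 -143.2   50.5]]
lip [[ 676.9 -133.4   56. ]]
edge [[ 523.8 -145.   172.2]]
cleat [[ 524.3 -145.   132.6]]
```

Top crop: open box, lip corners (270,157)-(512,190), olive soap inside. Side crop: flap up, leaning back by about 11°. That gives a box centre near (622,-137) and a yaw of 4.35°. Next I raise the arm, shut the fingers, align with the box and fly behind the flap.

Request:
send_rows:
  series:
    - [1,[0,0,-50],[0,0,0]]
    - [1,[0,0,-100],[0,0,0]]
    - [1,[-30,-34,-100],[0,0,-8]]
    - [1,[-60,-69,-100],[0,0,-16]]
    - [1,[-91,-103,-100],[0,0,-24]]
    - [1,[-121,-138,-100],[0,0,-30.8]]
    - [1,[-152,-172,-100],[0,0,-30.8]]
    - [1,[-182,-206,-100],[0,0,-30.8]]
    - [1,[-212,-241,-100],[0,0,-30.8]]
    - [1,[-243,-275,-100],[0,0,-30.8]]

```text
time: 1.1
ee_pos: [373.2, 203.3, 331.0]
ee_rot: [[-0.997, -0.076, -0.0], [-0.076, 0.997, -0.0], [0.0, -0.0, -1.0]]
ft_force: [0.6, 0.3, -0.4]
width: 0.2
grip_force: 0.0
```

```bash
cat >> h.py <<'E'
def where(s):
    p=np.load("box.npy");c,n=np.cos(p[2]),np.sin(p[2]);d=np.array(s["ee_pos"])-[p[0],p[1],0]
    y=np.degrees(np.arctan2(s["ee_rot"][1][1],s["ee_rot"][0][1]))
    print("t",round(s["time"],2),"box",np.round([c*d[0]+n*d[1],-n*d[0]+c*d[1],d[2]],1),"yaw",round(y,2),"zax",np.round(np.array(s["ee_rot"])[:,2],3),"F",np.round(s["ft_force"],1),"w",round(s["width"],1))
E
python3 -c "
from h import *;from cell import manip
where(manip.state())"
```

```text
t 1.1 box [-222.3  358.7  331. ] yaw 94.37 zax [-0. -0. -1.] F [ 0.6  0.3 -0.4] w 0.2
```

Request:
send_rows:
  series:
    - [1,[-8,-45,0],[0,0,0]]
    - [1,[-17,-90,0],[0,0,0]]
    - [1,[-25,-135,0],[0,0,0]]
    - [1,[-34,-180,0],[0,0,0]]
    - [1,[-42,-225,0],[0,0,0]]
    - [1,[-50,-270,0],[0,0,0]]
    - [1,[-59,-315,0],[0,0,0]]
    - [1,[-67,-360,0],[0,0,0]]
    - [1,[-67,-360,40],[0,0,0]]
    - [1,[-67,-360,80],[0,0,0]]

```text
time: 2.1
ee_pos: [468.1, -150.8, 250.9]
ee_rot: [[-0.997, -0.073, 0.002], [-0.073, 0.997, -0.001], [-0.002, -0.001, -1.0]]
ft_force: [1.3, -0.2, -0.7]
width: 0.1
grip_force: 0.0
```

Request:
send_rows:
  series:
    - [1,[0,0,40],[0,0,0]]
    - [1,[0,0,80],[0,0,0]]
    - [1,[0,0,110],[0,0,0]]
    - [1,[0,0,135],[0,0,0]]
    - [1,[0,0,135],[0,0,0]]
    - [1,[0,0,135],[0,0,0]]

```text
time: 2.7
ee_pos: [467.3, -148.7, 116.4]
ee_rot: [[-0.997, -0.076, -0.001], [-0.076, 0.997, 0.001], [0.001, 0.001, -1.0]]
ft_force: [0.4, 1.2, -0.2]
width: 0.0
grip_force: 0.0
```

```bash
python3 -c "
from h import *;from cell import manip
where(manip.state())
d={n:manip.read_camera(n) for n in('top','side')}
pickle.dump(d,open('cam1.pkl','wb'))
s=cv2.resize(d['side']['image'][165:305,260:430],(680,560),interpolation=2)
cv2.imwrite('pics/s1.png',s)"
```

```text
t 2.7 box [-155.2    0.6  116.4] yaw 94.34 zax [-0.001  0.001 -1.   ] F [ 0.4  1.2 -0.2] w 0.0
```

View pics/s1.png

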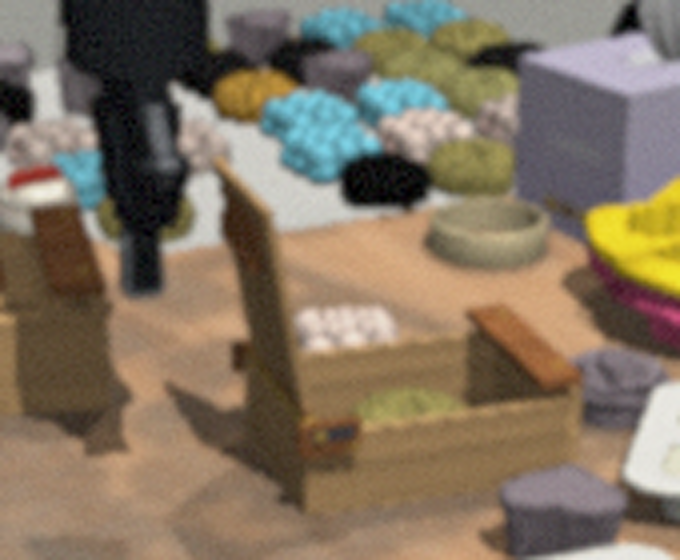

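Finger tip at about (140,290) in the crop, well behind the flap at (250,200), and nothing in its way. I start the push along the arc.

Request:
send_rows:
  series:
    - [1,[-15,0,0],[0,0,0]]
    - [1,[-30,0,0],[0,0,0]]
    - [1,[-38,0,0],[0,0,0]]
    - [1,[-44,0,0],[0,0,0]]
    - [1,[-50,0,0],[0,0,0]]
    - [1,[-56,0,0],[0,0,0]]
    - [1,[-62,0,0.5],[0,0,0]]
    - [1,[-68,0,1],[0,0,0]]
    - [1,[-75,0,2],[0,0,0]]
    - [1,[-83,0,2.5],[0,0,0]]

```text
time: 3.8
ee_pos: [550.6, -142.5, 113.5]
ee_rot: [[-0.997, -0.076, -0.0], [-0.076, 0.997, 0.0], [0.0, 0.0, -1.0]]
ft_force: [0.0, 0.1, -0.4]
width: -0.1
grip_force: 0.2
```

```bash
python3 -c "
from h import *;from cell import manip
where(manip.state())"
```

```text
t 3.8 box [-71.6   0.5 113.5] yaw 94.33 zax [-0.  0. -1.] F [ 0.   0.1 -0.4] w -0.1
```

Request:
send_rows:
  series:
    - [1,[-8.5,0,2.5],[0,0,0]]
    - [1,[-16,0,6],[0,0,0]]
    - [1,[-23.5,0,10],[0,0,0]]
    - [1,[-30,0,15.5],[0,0,0]]
    - [1,[-36,0,21.5],[0,0,0]]
    - [1,[-41,0,28.5],[0,0,0]]
    - [1,[-45,0,36],[0,0,0]]
    - [1,[-48,0,44],[0,0,0]]
    - [1,[-49.5,0,49.5],[0,0,0]]
    - [1,[-50,0,54],[0,0,0]]

```text
time: 4.8
ee_pos: [600.2, -138.7, 59.2]
ee_rot: [[-0.997, -0.076, -0.0], [-0.076, 0.997, 0.0], [0.0, 0.0, -1.0]]
ft_force: [1.2, 0.9, 1.5]
width: 0.3
grip_force: 0.7
```

```bash
python3 -c "
from h import *;from cell import manip
where(manip.state())
d={n:manip.read_camera(n) for n in('top','side')}
pickle.dump(d,open('cam2.pkl','wb'))
s=cv2.resize(d['side']['image'][185:305,270:430],(640,480),interpolation=2)
cv2.imwrite('pics/s2.png',s)"
```

```text
t 4.8 box [-21.9   0.5  59.2] yaw 94.34 zax [-0.  0. -1.] F [1.2 0.9 1.5] w 0.3
```

View pics/s2.png

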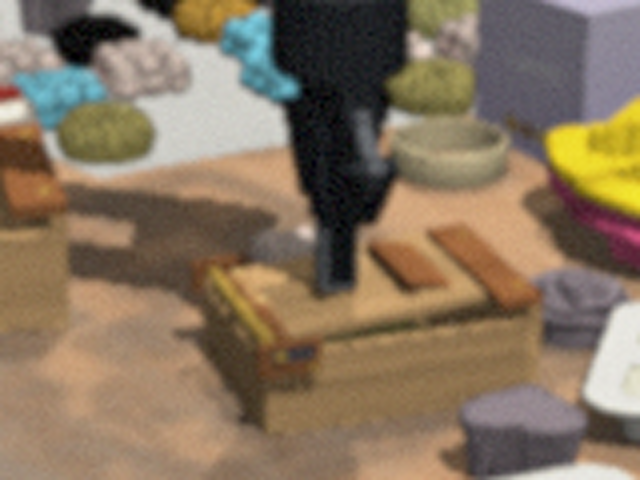

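The flap is folded to about 5° under the finger at (335,285), with its front edge short of the lip. I press on down gently.

Request:
send_rows:
  series:
    - [1,[-0.5,0,2],[0,0,0]]
    - [1,[-0.5,0,4],[0,0,0]]
    - [1,[-0.5,0,6],[0,0,0]]
    - [1,[-0.5,0,7],[0,0,0]]
    - [1,[-0.5,0,7],[0,0,0]]

```text
time: 5.4
ee_pos: [600.7, -138.7, 53.0]
ee_rot: [[-0.997, -0.076, 0.0], [-0.076, 0.997, -0.0], [-0.0, -0.0, -1.0]]
ft_force: [-0.0, 0.5, 2.6]
width: 0.0
grip_force: 0.9
```

```bash
python3 -c "
from h import *;from cell import manip
where(manip.state())"
```

```text
t 5.4 box [-21.4   0.4  53. ] yaw 94.34 zax [ 0. -0. -1.] F [-0.   0.5  2.6] w 0.0
```

Request:
send_rows:
  series:
    - [1,[0,0,0.7],[0,0,0]]
    - [1,[0,0,1],[0,0,0]]
    - [1,[-4,0,1],[0,0,0]]
    - [1,[-8,0,1],[0,0,0]]
    - [1,[-12,0,1],[0,0,0]]
    - [1,[-16,0,1],[0,0,0]]
    - [1,[-18,0,1],[0,0,0]]
    - [1,[-20,0,1],[0,0,0]]
    - [1,[-20,0,1],[0,0,0]]

```text
time: 6.3
ee_pos: [620.1, -137.5, 52.4]
ee_rot: [[-0.997, -0.076, -0.001], [-0.076, 0.997, -0.0], [0.001, -0.0, -1.0]]
ft_force: [-4.4, 0.3, 6.9]
width: 0.2
grip_force: 3.6
```

```bash
python3 -c "
from h import *;from cell import manip
where(manip.state())"
```

```text
t 6.3 box [-2.   0.2 52.4] yaw 94.35 zax [-0.001 -0.    -1.   ] F [-4.4  0.3  6.9] w 0.2
```

Request:
send_rows:
  series:
    - [1,[-2,0,0],[0,0,0]]
    - [1,[-4,0,0],[0,0,0]]
    - [1,[-6,0,0],[0,0,0]]
    - [1,[-8,0,0],[0,0,0]]
    - [1,[-10,0,0],[0,0,0]]
    - [1,[-11.5,0,0],[0,0,0]]
    - [1,[-13,0,0],[0,0,0]]
    - [1,[-13,0,0],[0,0,0]]

```text
time: 7.1
ee_pos: [633.0, -136.6, 52.2]
ee_rot: [[-0.997, -0.076, -0.001], [-0.076, 0.997, -0.0], [0.001, -0.0, -1.0]]
ft_force: [-3.7, -0.7, 5.6]
width: -0.0
grip_force: 3.0
```

```bash
python3 -c "
from h import *;from cell import manip
where(manip.state())"
```

```text
t 7.1 box [11.   0.1 52.2] yaw 94.35 zax [-0.001 -0.    -1.   ] F [-3.7 -0.7  5.6] w -0.0
```

Request:
send_rows:
  series:
    - [1,[-1.5,0,0],[0,0,0]]
    - [1,[-3,0,0],[0,0,0]]
    - [1,[-4,0,0],[0,0,0]]
    - [1,[-4,0,0],[0,0,0]]

```text
time: 7.5
ee_pos: [636.0, -136.3, 51.9]
ee_rot: [[-0.997, -0.076, -0.004], [-0.076, 0.997, -0.0], [0.004, 0.0, -1.0]]
ft_force: [-7.6, -0.7, 7.7]
width: -0.1
grip_force: 5.4
```

```bash
python3 -c "
from h import *;from cell import manip
where(manip.state())
d={n:manip.read_camera(n) for n in('top','side')}
pickle.dump(d,open('cam3.pkl','wb'))
s=cv2.resize(d['side']['image'][205:305,300:430],(520,400),interpolation=2)
cv2.imwrite('pics/s3.png',s)"
```

```text
t 7.5 box [14.   0.2 51.9] yaw 94.35 zax [-0.004 -0.    -1.   ] F [-7.6 -0.7  7.7] w -0.1
```

View pics/s3.png

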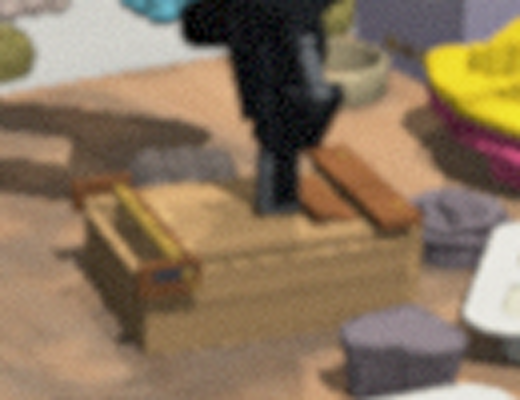

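The flap's front edge is now under the lip (380,190) and the hinge pin has moved well along. I push 3 mm more to check that it is on its end stop.

Request:
send_rows:
  series:
    - [1,[-1.5,0,0],[0,0,0]]
    - [1,[-3,0,0],[0,0,0]]
    - [1,[-3,0,0],[0,0,0]]

```text
time: 7.9
ee_pos: [636.2, -136.2, 51.1]
ee_rot: [[-0.997, -0.076, -0.01], [-0.076, 0.997, 0.0], [0.01, 0.001, -1.0]]
ft_force: [-16.5, -1.3, 12.4]
width: 0.1
grip_force: 9.9
```

```bash
python3 -c "
from h import *;from cell import manip
where(manip.state())"
```

```text
t 7.9 box [14.2  0.3 51.1] yaw 94.36 zax [-0.01  0.   -1.  ] F [-16.5  -1.3  12.4] w 0.1
```

On the end stop: 16 N with no further travel. I release by rising while easing off the cleat.

Request:
send_rows:
  series:
    - [1,[2,0,-1],[0,0,0]]
    - [1,[4,0,-2],[0,0,0]]
    - [1,[4.5,0,-4],[0,0,0]]
    - [1,[5,0,-8],[0,0,0]]
    - [1,[6,0,-20],[0,0,0]]
    - [1,[10,0,-50],[0,0,0]]
    - [1,[20,0,-90],[0,0,0]]
    - [1,[50,0,-120],[0,0,0]]
    - [1,[90,0,-130],[0,0,0]]
    - [1,[130,0,-130],[0,0,0]]

```text
time: 8.9
ee_pos: [511.9, -146.2, 185.8]
ee_rot: [[-0.997, -0.076, 0.006], [-0.076, 0.997, -0.003], [-0.006, -0.003, -1.0]]
ft_force: [-0.4, -0.5, 0.2]
width: 0.1
grip_force: 0.0
```

```bash
python3 -c "
from h import *;from cell import manip
where(manip.state())
d={n:manip.read_camera(n) for n in('top','side')}
s=[cv2.resize(d['side']['image'][205:305,300:430],(520,400),interpolation=2),cv2.resize(d['top']['image'][150:260,290:433],(520,400),interpolation=2)]
cv2.imwrite('pics/s4.png',cv2.resize(np.hstack(s),(800,308)))"
```

```text
t 8.9 box [-110.6   -0.3  185.8] yaw 94.39 zax [ 0.006 -0.003 -1.   ] F [-0.4 -0.5  0.2] w 0.1
```

View pics/s4.png

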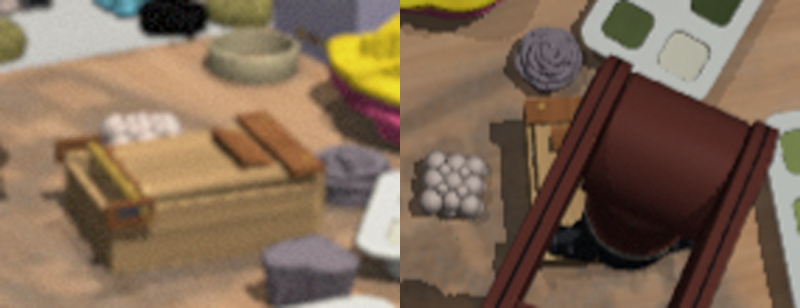

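The flap lies shut and untouched with its edge under the lip (290,160), and the neighbouring soaps are unmoved. I hand in.

```bash
python3 -c "
from cell import manip
print(manip.finish_job())"
```

```text
the job is handed in; nothing more can be done
None
```

The soap box is closed: the flap was pushed to its end stop, stays shut by itself under the lip with nothing touching it, and the job is handed in; no verdict was shown.

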